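Rub a loose corner post into its tray corner and hold it there

TASK

A corner post of the small wooden stacking tray has come off and has to be glued back as a rub joint (the glue is taken as already on it): stand the loose post upright on the tray floor in the one corner that has no post, first pressed against one of that corner's two walls about 25 mm short of its place, and then slide it along that wall, still upright on the floor, until it is fully home and square against both walls. Do not let go: finish with the post still in the gripper, pressing it steadily and firmly, by hand force and without forcing the tray, against both walls at once while the glue grabs. Leave the brush, the pencil and the petri dish where they lie.

Things in the scene. Friction and masses are not known exactly. Their poses are not given: they have to be found in the camera images.
- post_centre (a point): The loose post: wood, 26 x 26 x 80 mm, 45 g, a 9 mm dowel 7 mm proud on its top end; starts upright on the bench. Point: centre of the square part, 40 mm above the foot; z up, x and y square to its four like sides. In its corner it rises 44 mm above the rim of the walls: grip only this upper part, or the fingers foul the walls.
- post_foot (a point): Centre of the loose post's underside (same axes as post_centre).
- loose_post: The whole loose post; origin at the centre of its underside.
- tray: Open wooden tray, fixed, on a thin non-slip mat. Origin on the bench under its middle. Outside 150 mm in its x (away from the robot at yaw 0), 200 mm in its y; walls 10 mm thick; inner floor 8 mm, rim 44 mm above the bench. Posts like the loose one, tops at 95 mm with dowel, are fixed in three inside corners (52 mm in x, 77 mm in y from the middle); which corner is empty varies.
- empty_corner (a point): The missing post's place: centre of a patch of darker wood on the tray floor in the corner without a post, 52 mm in x, 77 mm in y from the tray's middle, 8 mm above the bench, axes as the tray's. The foot of a fully home post is centred here; the two walls it presses on have their inner faces 13 mm from here, away from the tray's middle.
- tray_front_wall: Tray wall at the tray's -x side (with a brass card frame outside), 200 x 10 mm, rim 44 mm above the bench. Origin at the middle of its underside, 70 mm from the tray's middle.
- tray_back_wall: Tray wall at the tray's +x side, 200 x 10 mm, rim 44 mm above the bench. Origin at the middle of its underside, 70 mm from the tray's middle.
- tray_left_wall: Tray wall at the tray's +y side, 130 x 10 mm between the front and back walls, rim 44 mm above the bench, with a 46 mm wide finger dip in its middle where it is only 30 mm high. Origin at the middle of its underside, 95 mm from the tray's middle.
- tray_right_wall: Tray wall at the tray's -y side, a mirror image of the left wall. Origin at the middle of its underside, 95 mm from the tray's middle.
- petri: Bystander: clear petri dish, 69 mm across, 17 mm high; origin at its underside centre.
- glue_brush: Bystander: flat brush with a wooden handle, 157 mm long, 14 mm wide, 10 mm high, lying on the bench; origin at its underside centre, length along its y.
- pencil_1: Bystander: pencil, 136 mm long, 7 mm thick, lying on the bench; origin at its underside centre, length along its y.

How it is judged:
By the outcome, as a careful person would: the job done as asked, in the order asked, and still so for the second after the job is handed in, while the arm keeps its last pose, push and grip.
It also fails if it takes over 45 s, if anything falls off the work surface, if the arm or the gripper's body presses on something with over 40 N, if the wrist force passes 120 N, or if a joint passes its speed limit or range.

ROBOT

A 6-joint arm with a two-finger parallel gripper is mounted at the origin on a cart in front of the work surface, level with it; the furniture and walls round the work are solid. World frame = base frame: x ahead of the robot, y to its left, z up, the work surface at z = 0. Lengths are in m, angles in rad, forces in N, time in s.
With the tool pointing down it reaches from about 0.425 to 0.95 m from the base axis. Payload 3.5 kg.
Tool frame: the origin (TCP) lies between the finger pads; the fingertips stand 17 mm ahead of it and the grasp point (between the pads) lies 2 mm behind it; z points along the fingers, y is the direction in which the jaws open and shut (so a half turn about z gives the same grasp; the last joint's range is limited). The gripper opens to 85 mm and grips with 20 to 120 N. Pads are 22 mm wide; open, the fingers measure 114 mm over their backs; the gripper's body (76 mm by 85 mm) begins 54 mm behind the grasp point. The pads swing forward as they close: fully open they stand 13 mm farther back than shut.
Start: joints at [-1.295, 0.286, 1.577, -0, 1.279, -0.15], TCP at [0.279, -0.615, 0.248] pointing down, gripper open.
Joint ranges: [-2.77, 2.77], [-0.9, 2.22], [0.21, 2.48], [-1.53, 4.67], [0.24, 2.81], [-2.84, 2.84]. Speed limits (rad/s): [2.79, 2.79, 3.14, 3.14, 3.14, 3.14].

INTERFACE

Orientations are given as a unit quaternion [x, y, z, w].
In Python, from plant import ctrl gives the robot as it stands.
- The arm moves only by the tool carry_out, never from a script. Its argument "commands" is a list of rows, each an object with "delta_pos": the shift along the tool's x, y, z in m, a list of three; "delta_rot": the turn, a rotation vector about the tool's x, y, z in rad, a list of three; "claw": the opening in per cent of the stroke, from 0 (shut) to 100 (fully open). A call has 1 to 8 rows; each row is the pose to reach, as a shift and turn from the pose measured when the call began, along the tool's axes at that moment; what a row does not reach only later rows make up. A row lasts 1/12 s, in which the tool goes at most 41.7 mm and 7.16 degrees, less where a joint would pass 70% of its speed; a pose out of reach is approached as far as the arm can. A call with a gripper value outside its range is refused whole. The fingers move at their own pace and stop on an object; "force" is the grip in N (left out, the last holds). Time passes only in rows, so rows that repeat a pose let the fingers close. It gives the time, the measured TCP pose, the force and the opening at its end, in the units of the state.
- ctrl.get_state(): the state, without advancing time (a new reading comes with each control period).
- ctrl.read_camera(name): name is "scene" or "top"; returns (picture, depth): 384x512x3 uint8, red, green, blue; 384x512 float32, m along the optical axis (not along the pixel's ray), 0 where there is no reading.
- ctrl.camera_info(name): a dict with "fx", "fy", "cx", "cy" (pixels), "k1" (the pictures are not rectified: a ray, as slopes to the right and down, at radius r is drawn at 1 + k1 r^2 times it, then the intrinsics apply), "rvec" (rotation vector, rad) and "tvec" (3), from world to camera coordinates, as OpenCV has them. Camera axes: x right, y down, z forward; pixel columns grow to the right and rows downward; lengths in m; the calibration is good to about 2 mm. A picture is of the moment at which its call begins. camera_info takes no time and is no camera call.
- ctrl.sign_off(): hands the job in, once; it reports no verdict.
The state is a dict: "time": time; "qpos": joint angles; "dq": joint speeds; "joint_efforts": joint torques, N m; "eef_pos": TCP position; "tcp_rot": TCP orientation; "contact_force": force on the tool from outside, world axes, zero at the start; "wrist_torque": the same for the moment, N m; "opening": opening from 0.0 (shut) to 1.0 (fully open).
Only numpy, scipy, OpenCV 4.12 (cv2) and the standard library are available. Lean on these libraries where they do the work, as an engineer would, in place of code of your own. Each camera call takes 0.05 s, during which the arm holds its last target.

## Working session

There is one attempt and no reset: what is moved stays moved. The work goes in short steps, Python scripts to look and compute and a tool call to move; the robot and the scene stay as the last step left them, time stands still between calls to the robot, and variables do not carry over. Pictures are saved under pics/ and viewed, and the job is handed in when it is done.

Besides the shell and the picture viewer there is one more tool, called after "Emit:" in YAML: its name, and indented under it one key for each argument. carry_out: Moves the arm, as the interface text tells. Its arguments: {"type":"object","properties":{"commands":{"type":"array"},"force":{"type":"number"}},"required":["commands"]}

```bash
mkdir -p pics; ls
python3 - <<'E'
from plant import ctrl
import cv2,numpy as np
for n in("scene","top"):
    p,d=ctrl.read_camera(n); cv2.imwrite(f"pics/{n}0.png",p[:,:,::-1]); np.savez(f"{n}0.npz",p=p,d=d)
    print(n,ctrl.camera_info(n))
print(ctrl.get_state())
E
```

```text
pics
scene {'fx': 494.77707307240644, 'fy': 494.77707307240644, 'cx': 259.8823001448279, 'cy': 184.16732677712528, 'k1': -0.12563078162094138, 'rvec': array([ 0.96177654, -2.1938691 ,  1.30760334]), 'tvec': array([0.3514183 , 0.23980812, 0.82915252])}
top {'fx': 448.401346733844, 'fy': 448.401346733844, 'cx': 255.27937683332112, 'cy': 189.6941258151084, 'k1': 0.05628206397606327, 'rvec': array([ 2.10401258, -2.13295759,  0.21080057]), 'tvec': array([-0.03036358,  0.5326391 ,  0.88077412])}
{'time': 0.1, 'qpos': array([-1.29499928e+00,  2.87081610e-01,  1.57802288e+00,  2.73596928e-05,
        1.27860342e+00, -1.49994410e-01]), 'dq': array([ 0.00108971, -0.00152433, -0.00498646,  0.00026542, -0.00013155,
        0.00107731]), 'joint_efforts': array([-4.80919198e-05, -4.07299018e+01, -2.93700761e+01, -1.79423723e-04,
        3.40937098e-03,  1.17845797e-06]), 'eef_pos': array([ 0.27868653, -0.6141751 ,  0.24708662]), 'tcp_rot': array([ 9.77423460e-01,  2.11287152e-01, -5.34123462e-05, -1.05635890e-03]), 'contact_force': array([-0.01636334, -0.44895706,  0.05761902]), 'wrist_torque': array([-0.03509345,  0.07074475, -0.03091316]), 'opening': 1.0002800768824265}
```

View pics/scene0.png

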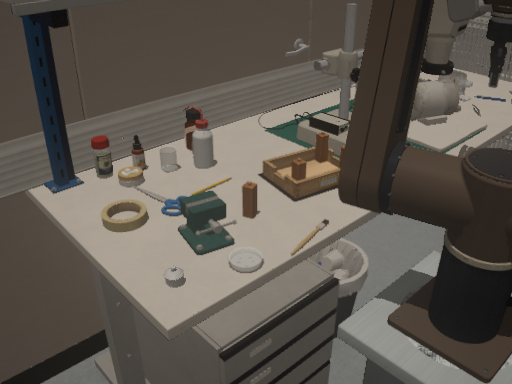

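View pics/top0.png

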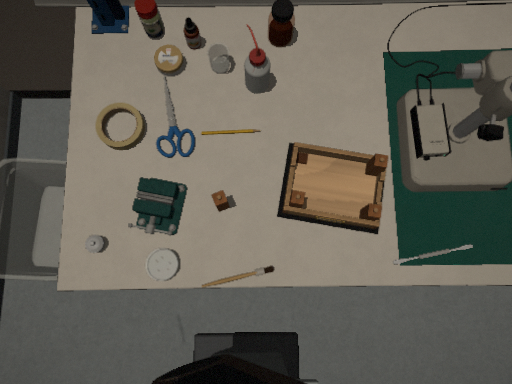

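```bash
cat > h.py <<'E'
import numpy as np,cv2
from plant import ctrl
def cam(n):
    c=ctrl.camera_info(n); R=cv2.Rodrigues(np.array(c['rvec']))[0]; return c,R,np.array(c['tvec'])
def ray(n,uv):
    c,R,t=cam(n); uv=np.atleast_2d(np.array(uv,float))
    K=np.array([[c['fx'],0,c['cx']],[0,c['fy'],c['cy']],[0,0,1]])
    x=cv2.undistortPoints(uv[:,None],K,np.array([c['k1'],0,0,0,0.]))[:,0]
    d=np.c_[x,np.ones(len(x))]@R; o=-R.T@t
    return o,d
def onz(n,uv,z):
    o,d=ray(n,uv); return o+d*((z-o[2])/d[:,2])[:,None]
def proj(n,P):
    c,R,t=cam(n); K=np.array([[c['fx'],0,c['cx']],[0,c['fy'],c['cy']],[0,0,1]])
    return cv2.projectPoints(np.atleast_2d(np.array(P,float)),R,t,K,np.array([c['k1'],0,0,0,0.]))[0][:,0]
def crop(p,x0,y0,x1,y1,s,f): cv2.imwrite(f,cv2.resize(p[y0:y1,x0:x1,::-1],None,fx=s,fy=s,interpolation=cv2.INTER_CUBIC))
E
python3 - <<'E'
from h import *
p=np.load('top0.npz')['p']
crop(p,265,130,405,240,5,'pics/t_tray.png')
crop(p,195,175,255,225,10,'pics/t_post.png')
p=np.load('scene0.npz')['p']
crop(p,225,120,365,230,5,'pics/s_tray.png')
for n in('top','scene'): print(ray(n,[[256,190]]))
E
```

```text
(array([ 0.34955954, -0.03506293,  0.96797114]), array([[ 0.19495544, -0.00435652, -0.98080398]]))
(array([-0.2130691 ,  0.67580996,  0.60529258]), array([[ 0.64701818, -0.58718031, -0.48660796]]))
```

View pics/t_tray.png

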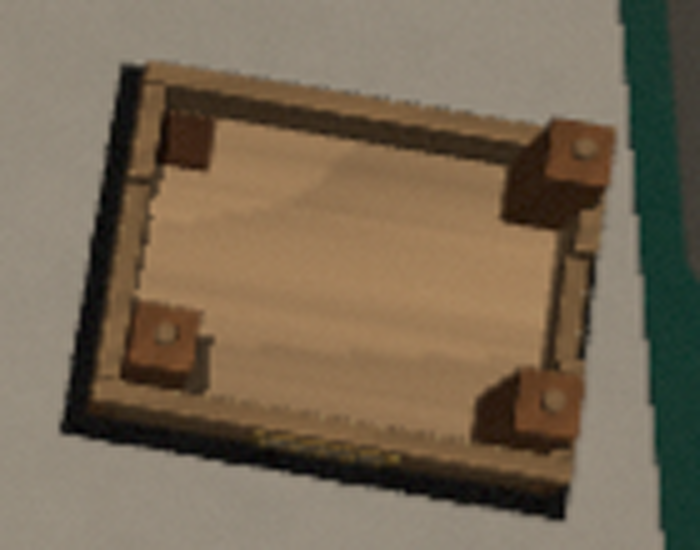

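View pics/t_post.png

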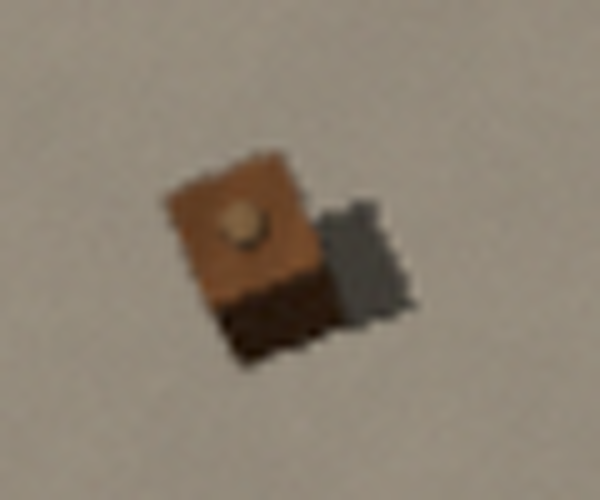

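View pics/s_tray.png

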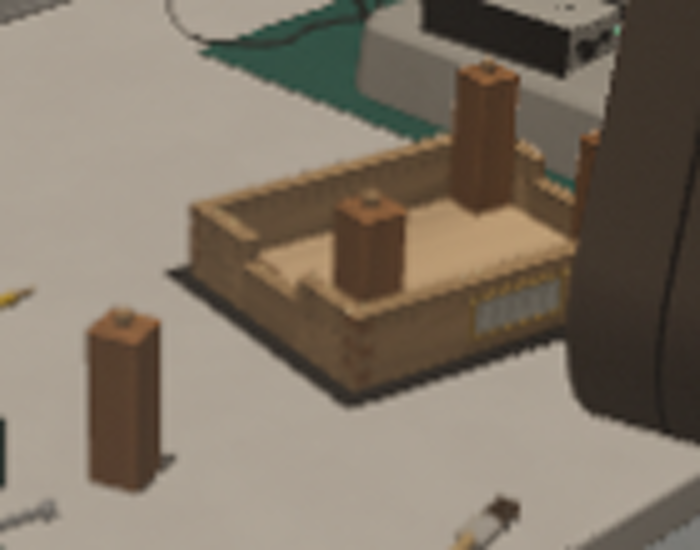

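```bash
cat > m.py <<'E'
from h import *
def un(c,x0,y0,s): return np.array([[x0+(u+.5)/s-.5,y0+(v+.5)/s-.5] for u,v in c])
# tray: crop point, tray xyz
L=[((586,148),(.052,-.077,.095)),((167,333),(-.052,.077,.095)),((552,400),(-.052,-.077,.095)),
((147,63),(.075,.1,.044)),((92,405),(-.075,.1,.044)),((572,486),(-.075,-.1,.044)),((211,169),(.039,.064,.008)),
((614,126),(.065,-.09,.088)),((580,450),(-.065,-.09,.088)),((124,378),(-.065,.09,.088))]
px=un([a for a,_ in L],265,130,5); M=np.array([b for _,b in L])
W=np.array([onz('top',p,m[2])[0] for p,m in zip(px,M)])
a=M[:,:2];b=W[:,:2];ac=a-a.mean(0);bc=b-b.mean(0)
yaw=np.arctan2((ac[:,0]*bc[:,1]-ac[:,1]*bc[:,0]).sum(),(ac*bc).sum())
R=np.array([[np.cos(yaw),-np.sin(yaw)],[np.sin(yaw),np.cos(yaw)]])
t=b.mean(0)-R@a.mean(0)
print('tray',t,np.degrees(yaw)); print('res mm',((b-(a@R.T+t))*1e3).round(1).tolist())
print('empty',R@[.052,.077]+t)
q=un([(167,202),(275,152),(320,265),(215,303)],195,175,10)
w=onz('top',q,.08); print(w*1e3, w.mean(0))
for i in range(4):
    e=w[(i+1)%4]-w[i]; print(np.linalg.norm(e[:2])*1e3,np.degrees(np.arctan2(e[1],e[0])))
print('dowel',onz('top',un([(242,220)],195,175,10),.087))
print('foot edge',onz('top',un([(247,367),(340,325)],195,175,10),0))
# scene checks
pc=un([(124,318)],225,120,5); print('scene dowel',onz('scene',pc,.087))
pc=un([(371,192),(487,66)],225,120,5); print('scene tray dowels FL,BR',onz('scene',pc,.095), R@[-.052,.077]+t,R@[.052,-.077]+t)
E
python3 m.py
```

```text
tray [ 0.5448305  -0.20640021] -10.48528429740188
res mm [[0.6, -0.2], [1.7, -0.6], [1.1, 1.1], [-0.2, -0.4], [-0.5, -0.3], [-0.3, -0.1], [3.9, -1.7], [1.0, 1.1], [-2.7, -0.0], [-4.5, 1.2]]
empty [ 0.60997487 -0.1401491 ]
[[517.5419939   51.23402435  80.        ]
 [527.51293414  29.51293509  80.        ]
 [504.24270301  20.45869835  80.        ]
 [496.80525422  41.5028167   80.        ]] [0.51152572 0.03567712 0.08      ]
23.900321506531608 -65.34278490095728
24.969638755779997 -158.73943794457892
22.319734803293297 109.46451511933691
22.90652253356723 25.13943284855719
dowel [[0.51235482 0.03557527 0.087     ]]
foot edge [[0.49584676 0.04137947 0.        ]
 [0.5048246  0.02110777 0.        ]]
scene dowel [[0.50875085 0.04036351 0.087     ]]
scene tray dowels FL,BR [[ 0.51274089 -0.12207185  0.095     ]
 [ 0.57922189 -0.28362907  0.095     ]] [ 0.5077115  -0.12122287] [ 0.58194949 -0.29157756]
```

```bash
cat >> h.py <<'E'
from scipy.spatial.transform import Rotation as Ro
def down(th):
    c,s=np.cos(np.radians(th)),np.sin(np.radians(th))
    return Ro.from_matrix(np.array([[c,s,0],[s,-c,0],[0,0,-1.]]))
def delta(pos,th):
    s=ctrl.get_state(); R0=Ro.from_quat(s['tcp_rot']); 
    print('dpos',R0.inv().apply(np.array(pos)-s['eef_pos']).round(4).tolist(),'drot',(R0.inv()*down(th)).as_rotvec().round(4).tolist())
def st():
    s=ctrl.get_state(); R0=Ro.from_quat(s['tcp_rot']); m=R0.as_matrix()
    print('t',s['time'],'pos',s['eef_pos'].round(4),'th',np.degrees(np.arctan2(m[1,0],m[0,0])).round(2),'tilt',np.degrees(m[:2,2]).round(2),'Fw',s['contact_force'].round(1),'Ftool',R0.inv().apply(s['contact_force']).round(1),'M',s['wrist_torque'].round(2),'open',round(s['opening'],3),'q',s['qpos'].round(2))
E
python3 -c "
from h import *
st();delta([.512,.037,.2],112.7)"
```

```text
t 0.1 pos [ 0.2787 -0.6142  0.2471] th 24.4 tilt [-0.03  0.12] Fw [-0.  -0.4  0.1] Ftool [-0.2  0.4 -0.1] M [-0.04  0.07 -0.03] open 1.0 q [-1.29  0.29  1.58  0.    1.28 -0.15]
dpos [0.4814, -0.4966, 0.0483] drot [-0.0014, -0.0019, -1.5412]
```

Emit:
carry_out:
  commands:
    - {"delta_pos": [0.481, -0.497, 0.0], "delta_rot": [-0.0014, -0.0019, -1.541], "claw": 70}
    - {"delta_pos": [0.481, -0.497, 0.0], "delta_rot": [-0.0014, -0.0019, -1.541], "claw": 70}
    - {"delta_pos": [0.481, -0.497, 0.0], "delta_rot": [-0.0014, -0.0019, -1.541], "claw": 70}
    - {"delta_pos": [0.481, -0.497, 0.0], "delta_rot": [-0.0014, -0.0019, -1.541], "claw": 70}
    - {"delta_pos": [0.481, -0.497, 0.0], "delta_rot": [-0.0014, -0.0019, -1.541], "claw": 70}
    - {"delta_pos": [0.481, -0.497, 0.0], "delta_rot": [-0.0014, -0.0019, -1.541], "claw": 70}
    - {"delta_pos": [0.481, -0.497, 0.0], "delta_rot": [-0.0014, -0.0019, -1.541], "claw": 70}
    - {"delta_pos": [0.481, -0.497, 0.0], "delta_rot": [-0.0014, -0.0019, -1.541], "claw": 70}
  force: 60

```text
time: 0.77
eef_pos: [0.3909, -0.2986, 0.2478]
tcp_rot: [0.755, 0.656, 0.0, -0.0]
contact_force: [0.4, 0.7, 0.2]
opening: 0.698
```

```bash
python3 -c "
from h import *
st();delta([.512,.037,.2],112.7)"
```

```text
t 0.7667 pos [ 0.3909 -0.2986  0.2478] th 82.02 tilt [-0.02  0.03] Fw [0.4 0.7 0.2] Ftool [ 0.7  0.3 -0.2] M [ 0.03 -0.01  0.  ] open 0.698 q [-0.86 -0.13  2.02  0.    1.25 -0.72]
dpos [0.3491, 0.0734, 0.048] drot [-0.0003, -0.0006, -0.5355]
```

Emit:
carry_out:
  commands:
    - {"delta_pos": [0.349, 0.073, 0.0], "delta_rot": [0, 0, -0.5355], "claw": 70}
    - {"delta_pos": [0.349, 0.073, 0.0], "delta_rot": [0, 0, -0.5355], "claw": 70}
    - {"delta_pos": [0.349, 0.073, 0.0], "delta_rot": [0, 0, -0.5355], "claw": 70}
    - {"delta_pos": [0.349, 0.073, 0.0], "delta_rot": [0, 0, -0.5355], "claw": 70}
    - {"delta_pos": [0.349, 0.073, 0.04], "delta_rot": [0, 0, -0.5355], "claw": 70}
    - {"delta_pos": [0.349, 0.073, 0.048], "delta_rot": [0, 0, -0.5355], "claw": 70}
    - {"delta_pos": [0.349, 0.073, 0.048], "delta_rot": [0, 0, -0.5355], "claw": 70}
    - {"delta_pos": [0.349, 0.073, 0.048], "delta_rot": [0, 0, -0.5355], "claw": 70}

```text
time: 1.43
eef_pos: [0.5014, 0.0106, 0.2073]
tcp_rot: [0.554, 0.832, 0.0, -0.0]
contact_force: [0.6, 0.0, -0.1]
opening: 0.698
```

Emit:
carry_out:
  commands:
    - {"delta_pos": [0.15, 0.031, 0.0], "delta_rot": [0, 0, 0], "claw": 70}

```text
time: 1.52
eef_pos: [0.4941, 0.0511, 0.2053]
tcp_rot: [0.554, 0.832, -0.0, -0.001]
contact_force: [0.5, -0.8, 0.1]
opening: 0.696
```

```bash
python3 -c "
from h import *
st();delta([.512,.037,.2],112.7)
p,d=ctrl.read_camera('top');cv2.imwrite('pics/t1.png',p[:,:,::-1])
p,d=ctrl.read_camera('scene');crop(p,180,60,420,260,3,'pics/s1.png')"
```

```text
t 1.5167 pos [0.4941 0.0511 0.2053] th 112.69 tilt [-0.15  0.05] Fw [ 0.5 -0.8  0.1] Ftool [-0.9  0.2 -0.1] M [-0.02 -0.06  0.02] open 0.696 q [-0.1  -0.07  2.05  0.    1.17 -0.5 ]
dpos [-0.0199, 0.011, 0.0053] drot [-0.002, -0.0018, -0.0002]
```

View pics/s1.png

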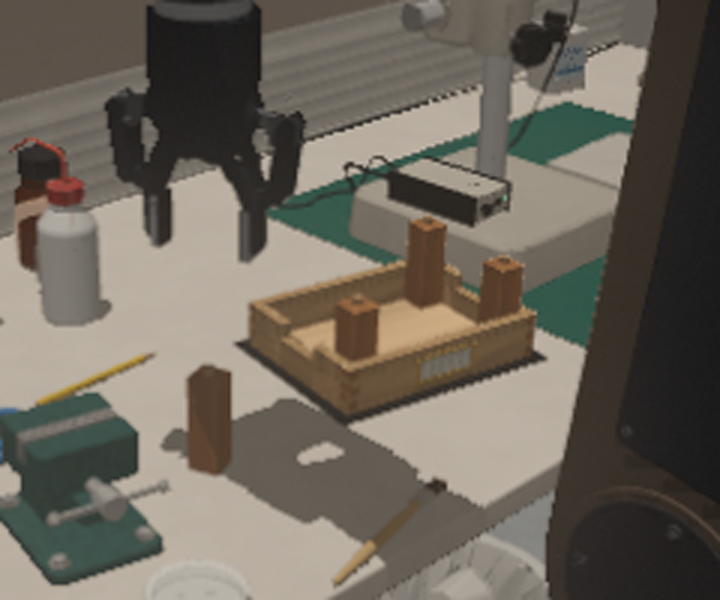

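View pics/t1.png

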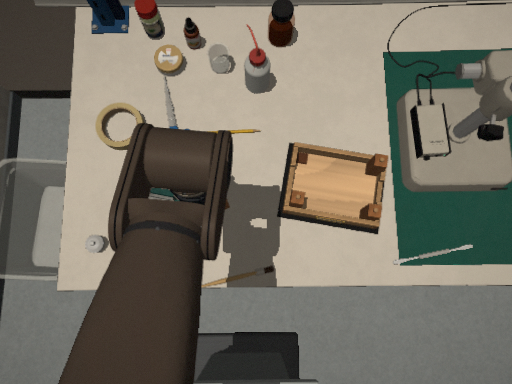

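```bash
python3 -c "
from h import *
st();delta([.512,.037,.14],112.7)"
```

```text
t 1.6167 pos [0.4918 0.0543 0.2061] th 113.12 tilt [-0.24  0.14] Fw [ 0.  -0.8  0.4] Ftool [-0.7 -0.3 -0.4] M [ 0.02 -0.02  0.  ] open 0.697 q [-0.1  -0.07  2.05  0.    1.17 -0.5 ]
dpos [-0.0241, 0.012, 0.066] drot [-0.0028, -0.0039, 0.0072]
```

Emit:
carry_out:
  commands:
    - {"delta_pos": [-0.0245, 0.0105, 0.02], "delta_rot": [-0.003, -0.004, 0.007], "claw": 70}
    - {"delta_pos": [-0.0245, 0.0105, 0.045], "delta_rot": [-0.003, -0.004, 0.007], "claw": 70}
    - {"delta_pos": [-0.0245, 0.0105, 0.066], "delta_rot": [-0.003, -0.004, 0.007], "claw": 70}
    - {"delta_pos": [-0.0245, 0.0105, 0.066], "delta_rot": [-0.003, -0.004, 0.007], "claw": 70}
    - {"delta_pos": [-0.0245, 0.0105, 0.066], "delta_rot": [-0.003, -0.004, 0.007], "claw": 70}

```text
time: 2.03
eef_pos: [0.5098, 0.0356, 0.1388]
tcp_rot: [0.554, 0.832, -0.001, -0.001]
contact_force: [0.1, 0.7, 1.7]
opening: 0.696
```

```bash
python3 -c "
from h import *
st();delta([.511,.038,.062],112.7)
p,d=ctrl.read_camera('scene');crop(p,200,100,320,220,5,'pics/s2.png')"
```

```text
t 2.0333 pos [0.5098 0.0356 0.1388] th 112.68 tilt [-0.18  0.02] Fw [0.1 0.7 1.7] Ftool [ 0.6  0.4 -1.7] M [0.04 0.04 0.  ] open 0.696 q [-0.13  0.05  2.06 -0.    1.03 -0.52]
dpos [0.0016, 0.0023, 0.0768] drot [-0.0028, -0.0015, -0.0004]
```

View pics/s2.png

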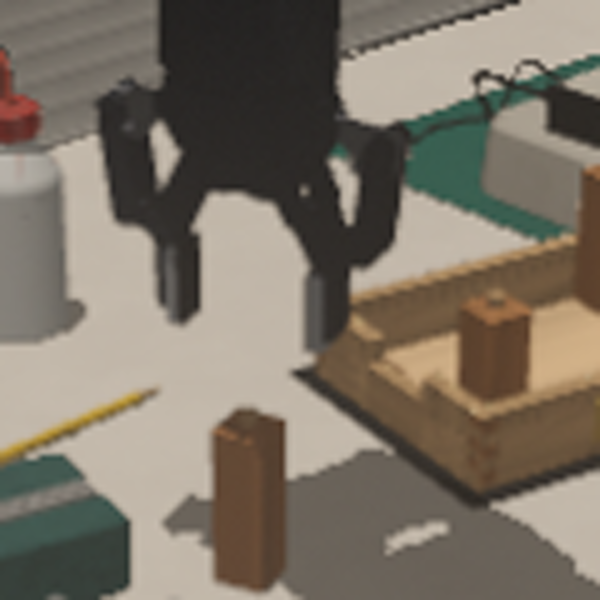

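Emit:
carry_out:
  commands:
    - {"delta_pos": [0.0016, 0.0023, 0.025], "delta_rot": [-0.003, -0.0015, 0], "claw": 70}
    - {"delta_pos": [0.0016, 0.0023, 0.05], "delta_rot": [-0.003, -0.0015, 0], "claw": 70}
    - {"delta_pos": [0.0016, 0.0023, 0.07], "delta_rot": [-0.003, -0.0015, 0], "claw": 70}
    - {"delta_pos": [0.0016, 0.0023, 0.0775], "delta_rot": [-0.003, -0.0015, 0], "claw": 70}
    - {"delta_pos": [0.0016, 0.0023, 0.0775], "delta_rot": [-0.003, -0.0015, 0], "claw": 70}

```text
time: 2.5
eef_pos: [0.512, 0.0377, 0.0625]
tcp_rot: [0.554, 0.832, 0.0, 0.001]
contact_force: [-0.6, -0.1, 0.2]
opening: 0.701
```

```bash
python3 -c "
from h import *
st();delta([.511,.038,.062],112.7)
p,d=ctrl.read_camera('scene');crop(p,200,130,320,220,6,'pics/s3.png')"
```

```text
t 2.5 pos [0.512  0.0377 0.0625] th 112.67 tilt [ 0.11 -0.01] Fw [-0.6 -0.1  0.2] Ftool [ 0.1 -0.6 -0.2] M [-0.01 -0.04 -0.03] open 0.701 q [-0.12  0.17  2.09  0.    0.88 -0.52]
dpos [0.0007, -0.0008, 0.0005] drot [0.0017, 0.001, -0.0005]
```

View pics/s3.png

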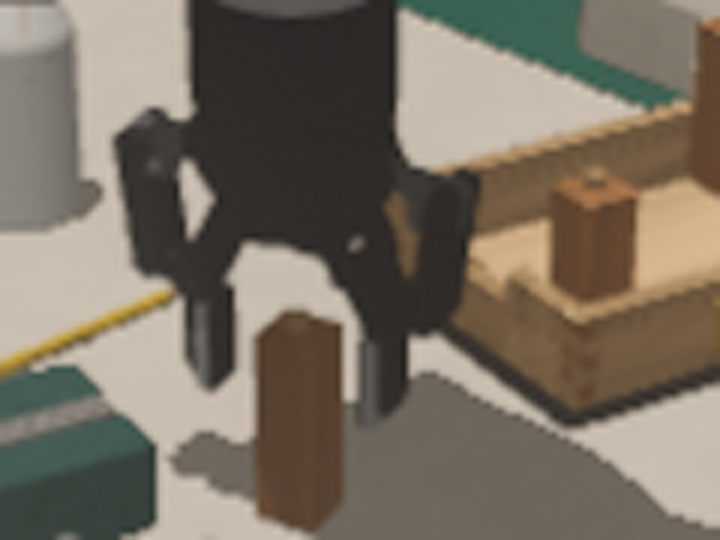

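```bash
python3 -c "
from h import *
s=ctrl.get_state();p=s['eef_pos']
for q in ([p[0],p[1],.087],[p[0],p[1],0]):
  u=proj('scene',q)[0]; print((u-[200,130]+.5)*6-.5)
"
```

```text
[296.77943805 315.25454698]
[298.89084442 515.15211134]
```

Emit:
carry_out:
  commands:
    - {"delta_pos": [0, 0, 0], "delta_rot": [0.001, 0.001, 0], "claw": 10}
    - {"delta_pos": [0, 0, 0], "delta_rot": [0.001, 0.001, 0], "claw": 10}
    - {"delta_pos": [0, 0, 0], "delta_rot": [0.001, 0.001, 0], "claw": 10}
    - {"delta_pos": [0, 0, 0], "delta_rot": [0.001, 0.001, 0], "claw": 10}
    - {"delta_pos": [0, 0, 0], "delta_rot": [0.001, 0.001, 0], "claw": 10}
    - {"delta_pos": [0, 0, 0], "delta_rot": [0.001, 0.001, 0], "claw": 10}
    - {"delta_pos": [0, 0, 0], "delta_rot": [0.001, 0.001, 0], "claw": 10}
    - {"delta_pos": [0, 0, 0], "delta_rot": [0.001, 0.001, 0], "claw": 10}
  force: 80

```text
time: 3.22
eef_pos: [0.5146, 0.0375, 0.0658]
tcp_rot: [0.554, 0.832, 0.002, 0.003]
contact_force: [-0.9, 0.4, 6.9]
opening: 0.292
```

```bash
python3 -c "
from h import *
st();delta([.511,.038,.14],112.7)
p,d=ctrl.read_camera('scene');crop(p,200,130,320,220,6,'pics/s4.png')"
```

```text
t 3.2167 pos [0.5146 0.0375 0.0658] th 112.68 tilt [ 0.37 -0.03] Fw [-0.9  0.4  6.9] Ftool [ 0.7 -0.6 -6.9] M [-0.03  0.11  0.  ] open 0.292 q [-0.12  0.17  2.09  0.    0.88 -0.52]
dpos [0.0017, -0.0027, -0.0742] drot [0.0058, 0.0029, -0.0003]
```

View pics/s4.png

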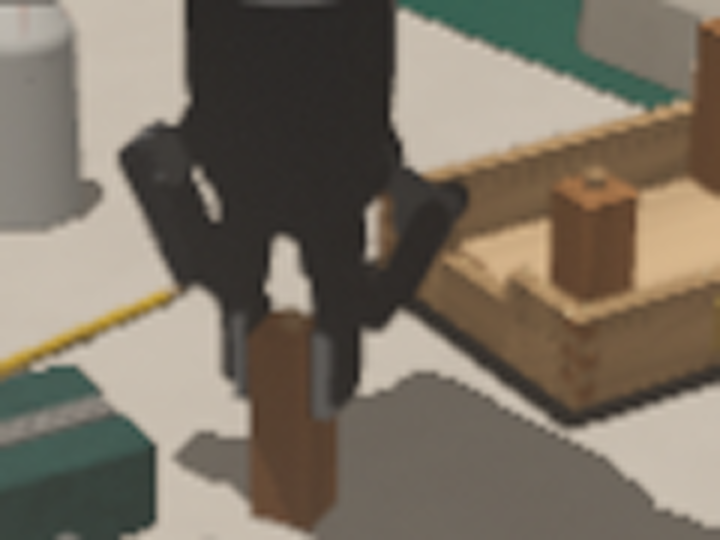

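Emit:
carry_out:
  commands:
    - {"delta_pos": [0, 0, -0.03], "delta_rot": [0.0058, 0.003, 0], "claw": 10}
    - {"delta_pos": [0, 0, -0.06], "delta_rot": [0.0058, 0.003, 0], "claw": 10}
    - {"delta_pos": [0, 0, -0.09], "delta_rot": [0.0058, 0.003, 0], "claw": 10}
    - {"delta_pos": [0, 0, -0.095], "delta_rot": [0.0058, 0.003, 0], "claw": 10}
    - {"delta_pos": [0, 0, -0.095], "delta_rot": [0.0058, 0.003, 0], "claw": 10}

```text
time: 3.68
eef_pos: [0.5157, 0.0374, 0.1638]
tcp_rot: [0.554, 0.832, 0.001, 0.003]
contact_force: [0.3, -0.7, -1.0]
opening: 0.29
```

```bash
python3 -c "
from h import *
st();delta([.5975,-.1633,.16],79.5)
p,d=ctrl.read_camera('scene');crop(p,200,90,320,210,5,'pics/s5.png');np.savez('s5.npz',p=p)"
```

```text
t 3.6833 pos [0.5157 0.0374 0.1638] th 112.69 tilt [ 0.36 -0.04] Fw [ 0.3 -0.7 -1. ] Ftool [-0.7 -0.   1. ] M [ 0.    0.02 -0.01] open 0.29 q [-0.12  0.02  2.04  0.    1.08 -0.52]
dpos [-0.2167, -0.002, 0.0045] drot [0.0063, 0.0014, 0.5792]
```

View pics/s5.png

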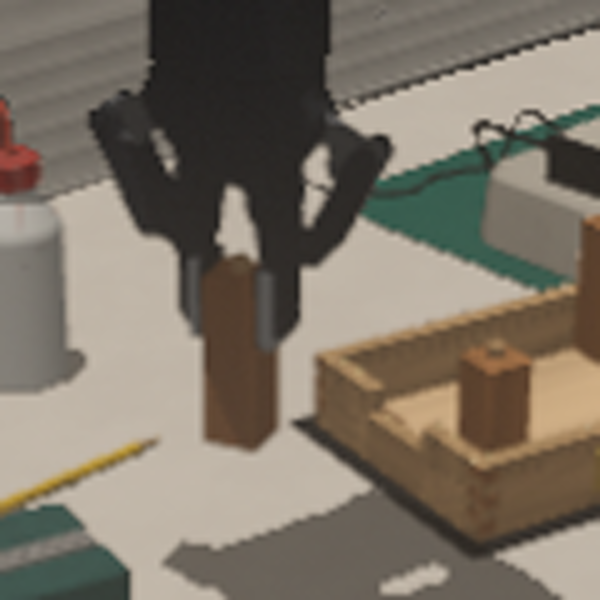

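Emit:
carry_out:
  commands:
    - {"delta_pos": [-0.035, 0, 0.0], "delta_rot": [0.006, 0.001, 0.1], "claw": 10}
    - {"delta_pos": [-0.07, 0, 0.0], "delta_rot": [0.006, 0.001, 0.2], "claw": 10}
    - {"delta_pos": [-0.105, -0.001, 0.0], "delta_rot": [0.006, 0.001, 0.3], "claw": 10}
    - {"delta_pos": [-0.14, -0.002, 0.0], "delta_rot": [0.006, 0.001, 0.4], "claw": 10}
    - {"delta_pos": [-0.175, -0.002, 0.0], "delta_rot": [0.006, 0.001, 0.5], "claw": 10}
    - {"delta_pos": [-0.205, -0.002, 0.0], "delta_rot": [0.006, 0.001, 0.579], "claw": 10}
    - {"delta_pos": [-0.217, -0.002, 0.0], "delta_rot": [0.006, 0.001, 0.579], "claw": 10}
    - {"delta_pos": [-0.217, -0.002, 0.0], "delta_rot": [0.006, 0.001, 0.579], "claw": 10}

```text
time: 4.4
eef_pos: [0.5956, -0.1655, 0.1591]
tcp_rot: [0.769, 0.639, -0.002, -0.003]
contact_force: [0.4, 0.2, -1.0]
opening: 0.296
```

```bash
python3 -c "
from h import *
p,d=ctrl.read_camera('scene');crop(p,250,70,370,190,5,'pics/s6.png');np.savez('s6.npz',p=p)
p,d=ctrl.read_camera('top');crop(p,230,110,405,240,4,'pics/t6.png')
st();delta([.5975,-.1633,.09],79.5)"
```

```text
t 4.5 pos [ 0.5948 -0.1625  0.1595] th 79.54 tilt [-0.45  0.15] Fw [-0.3  1.8 -0.1] Ftool [ 1.7 -0.7  0.1] M [ 0.03 -0.01 -0.01] open 0.292 q [-0.43  0.25  1.79 -0.    1.11 -0.25]
dpos [-0.0003, 0.0033, 0.0695] drot [-0.0082, -0.0011, 0.0008]
```

View pics/s6.png

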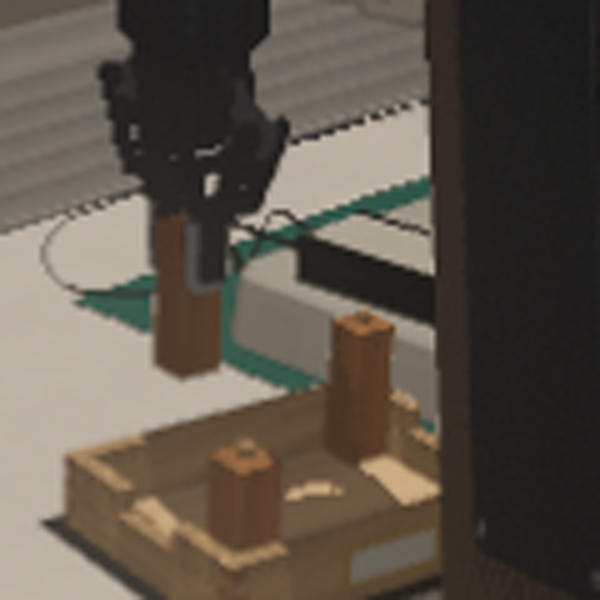

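View pics/t6.png

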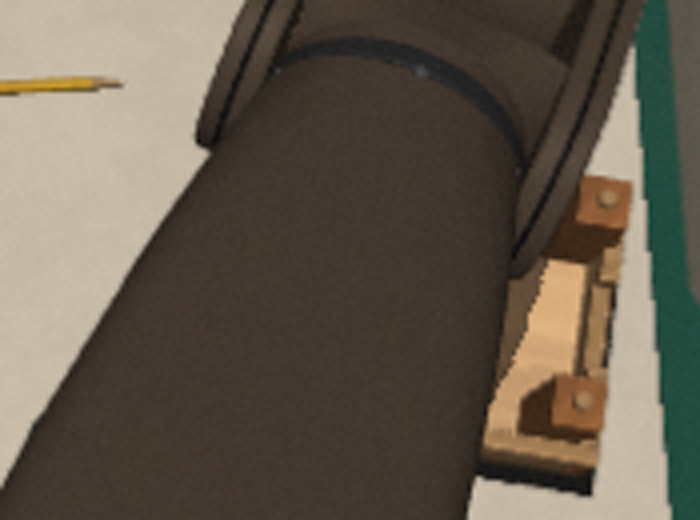

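Run:
```python
from h import *
def un(c): return np.array([[250+(u+.5)/5-.5,70+(v+.5)/5-.5] for u,v in c])
t=np.array([.5448305,-.2064]);y=np.radians(-10.49);R=np.array([[np.cos(y),-np.sin(y)],[np.sin(y),np.cos(y)]])
def T(w): return ((w[:,:2]-t)@R*1e3).round(1)
z=.1593-.0658
print('foot corners (-x+y?,near,..) in tray mm',T(onz('scene',un([(154,365),(184,378),(220,367)]),z)))
s=ctrl.get_state();print('tcp tray',T(s['eef_pos'][None]))
print('rim BL outer (exp 75,100)',T(onz('scene',un([(67,457)]),.044)))
print('FL dowel (-52,77)',T(onz('scene',un([(245,443)]),.095)),'BR(52,-77)',T(onz('scene',un([(364,314)]),.095)))
```

```text
foot corners (-x+y?,near,..) in tray mm [[55.4 60.7]
 [33.7 57. ]
 [35.4 33.3]]
tcp tray [[41.2 52.2]]
rim BL outer (exp 75,100) [[ 73.7 102. ]]
FL dowel (-52,77) [[-47.6  78.1]] BR(52,-77) [[ 49.5 -72.4]]
```

Emit:
carry_out:
  commands:
    - {"delta_pos": [0.001, 0.002, 0.02], "delta_rot": [-0.008, -0.001, 0], "claw": 10}
    - {"delta_pos": [0.001, 0.002, 0.04], "delta_rot": [-0.008, -0.001, 0], "claw": 10}
    - {"delta_pos": [0.001, 0.002, 0.06], "delta_rot": [-0.008, -0.001, 0], "claw": 10}
    - {"delta_pos": [0.001, 0.002, 0.077], "delta_rot": [-0.008, -0.001, 0], "claw": 10}
    - {"delta_pos": [0.001, 0.002, 0.077], "delta_rot": [-0.008, -0.001, 0], "claw": 10}
    - {"delta_pos": [0.001, 0.002, 0.077], "delta_rot": [-0.008, -0.001, 0], "claw": 10}

```text
time: 5.0
eef_pos: [0.5949, -0.1595, 0.081]
tcp_rot: [0.768, 0.641, -0.001, -0.002]
contact_force: [0.6, -0.8, 0.3]
opening: 0.29
```

```bash
cat >> h.py <<'E'
def tr():
    t=np.array([.5448305,-.2064]);y=np.radians(-10.49);R=np.array([[np.cos(y),-np.sin(y)],[np.sin(y),np.cos(y)]])
    s=ctrl.get_state(); print('tcp tray mm',((s['eef_pos'][:2]-t)@R*1e3).round(1),(s['eef_pos'][2]*1e3).round(1))
    st()
E
python3 -c "
from h import *
tr()"
```

```text
tcp tray mm [40.7 55.3] 81.0
t 5.0 pos [ 0.5949 -0.1595  0.081 ] th 79.67 tilt [-0.22  0.12] Fw [ 0.6 -0.8  0.3] Ftool [-0.6  0.8 -0.3] M [-0.02  0.02 -0.01] open 0.29 q [-0.43  0.35  1.83  0.    0.97 -0.25]
```

Emit:
carry_out:
  commands:
    - {"delta_pos": [-0.003, 0.002, 0.003], "delta_rot": [-0.004, 0, 0], "claw": 10}
    - {"delta_pos": [-0.003, 0.002, 0.006], "delta_rot": [-0.004, 0, 0], "claw": 10}
    - {"delta_pos": [-0.003, 0.002, 0.008], "delta_rot": [-0.004, 0, 0], "claw": 10}
    - {"delta_pos": [-0.003, 0.002, 0.008], "delta_rot": [-0.004, 0, 0], "claw": 10}

```text
time: 5.33
eef_pos: [0.5969, -0.1629, 0.0739]
tcp_rot: [0.768, 0.641, 0.001, 0.0]
contact_force: [0.6, -0.0, 0.0]
opening: 0.293
```

```bash
python3 -c "
from h import *
tr()"
```

```text
tcp tray mm [43.3 52.2] 73.9
t 5.3333 pos [ 0.5969 -0.1629  0.0739] th 79.68 tilt [0.09 0.04] Fw [ 0.6 -0.   0. ] Ftool [ 0.1  0.6 -0. ] M [-0.02 -0.01 -0.05] open 0.293 q [-0.43  0.36  1.83  0.    0.95 -0.25]
```

Emit:
carry_out:
  commands:
    - {"delta_pos": [0, 0, 0.001], "delta_rot": [0, 0, 0.003], "claw": 10}
    - {"delta_pos": [0, 0, 0.002], "delta_rot": [0, 0, 0.003], "claw": 10}
    - {"delta_pos": [0, 0, 0.003], "delta_rot": [0, 0, 0.003], "claw": 10}
    - {"delta_pos": [0, 0, 0.003], "delta_rot": [0, 0, 0.003], "claw": 10}

```text
time: 5.67
eef_pos: [0.5973, -0.163, 0.0738]
tcp_rot: [0.769, 0.64, 0.001, -0.0]
contact_force: [-4.3, 3.1, 12.0]
opening: 0.288
```

```bash
python3 -c "
from h import *
tr()"
```

```text
tcp tray mm [43.7 52.2] 73.8
t 5.6667 pos [ 0.5973 -0.163   0.0738] th 79.51 tilt [0.05 0.05] Fw [-4.3  3.1 12. ] Ftool [  2.3  -4.8 -12. ] M [ 0.37  1.06 -0.04] open 0.288 q [-0.43  0.36  1.83  0.    0.95 -0.25]
```

Emit:
carry_out:
  commands:
    - {"delta_pos": [0, 0, 0.0008], "delta_rot": [0, 0, 0], "claw": 10}
    - {"delta_pos": [0, 0.0015, 0.0008], "delta_rot": [0, 0, 0], "claw": 10}
    - {"delta_pos": [0, 0.003, 0.0008], "delta_rot": [0, 0, 0], "claw": 10}
    - {"delta_pos": [0, 0.0045, 0.0008], "delta_rot": [0, 0, 0], "claw": 10}
    - {"delta_pos": [0, 0.006, 0.0008], "delta_rot": [0, 0, 0], "claw": 10}

```text
time: 6.08
eef_pos: [0.6032, -0.1644, 0.0738]
tcp_rot: [0.769, 0.64, 0.0, -0.0]
contact_force: [-1.4, 0.3, 6.1]
opening: 0.293
```

```bash
python3 -c "
from h import *
tr()"
```

```text
tcp tray mm [49.7 51.9] 73.8
t 6.0833 pos [ 0.6032 -0.1644  0.0738] th 79.51 tilt [-0.02  0.05] Fw [-1.4  0.3  6.1] Ftool [ 0.  -1.4 -6.1] M [0.06 0.71 0.02] open 0.293 q [-0.43  0.37  1.81  0.    0.96 -0.25]
```

Emit:
carry_out:
  commands:
    - {"delta_pos": [0, 0.001, 0.0012], "delta_rot": [0, 0, 0], "claw": 10}
    - {"delta_pos": [0, 0.002, 0.0012], "delta_rot": [0, 0, 0], "claw": 10}
    - {"delta_pos": [0, 0.003, 0.0012], "delta_rot": [0, 0, 0], "claw": 10}
    - {"delta_pos": [0, 0.004, 0.0012], "delta_rot": [0, 0, 0], "claw": 10}
    - {"delta_pos": [0, 0.004, 0.0012], "delta_rot": [0, 0, 0], "claw": 10}

```text
time: 6.5
eef_pos: [0.6073, -0.1654, 0.0739]
tcp_rot: [0.769, 0.64, -0.0, -0.001]
contact_force: [-2.7, 0.7, 8.0]
opening: 0.294
```

```bash
python3 -c "
from h import *
tr()"
```

```text
tcp tray mm [54.  51.7] 73.9
t 6.5 pos [ 0.6073 -0.1654  0.0739] th 79.52 tilt [-0.06  0.04] Fw [-2.7  0.7  8. ] Ftool [ 0.2 -2.8 -8. ] M [ 0.1   0.67 -0.06] open 0.294 q [-0.43  0.38  1.8   0.    0.96 -0.24]
```

Not yet clearly on the wall; continue.

Emit:
carry_out:
  commands:
    - {"delta_pos": [0, 0.001, 0.0008], "delta_rot": [0, 0, 0], "claw": 10}
    - {"delta_pos": [0, 0.002, 0.0008], "delta_rot": [0, 0, 0], "claw": 10}
    - {"delta_pos": [0, 0.003, 0.0008], "delta_rot": [0, 0, 0], "claw": 10}
    - {"delta_pos": [0, 0.003, 0.0008], "delta_rot": [0, 0, 0], "claw": 10}

```text
time: 6.83
eef_pos: [0.6085, -0.1657, 0.0739]
tcp_rot: [0.769, 0.64, -0.002, -0.003]
contact_force: [-9.2, 2.2, 11.8]
opening: 0.293
```

```bash
python3 -c "
from h import *
tr()
p,d=ctrl.read_camera('scene');crop(p,230,90,350,190,6,'pics/s7.png')"
```

```text
tcp tray mm [55.2 51.6] 73.9
t 6.8333 pos [ 0.6085 -0.1657  0.0739] th 79.54 tilt [-0.46  0.13] Fw [-9.2  2.2 11.8] Ftool [  0.5  -9.5 -11.8] M [ 0.26  1.55 -0.07] open 0.293 q [-0.43  0.39  1.79 -0.    0.97 -0.24]
```

View pics/s7.png

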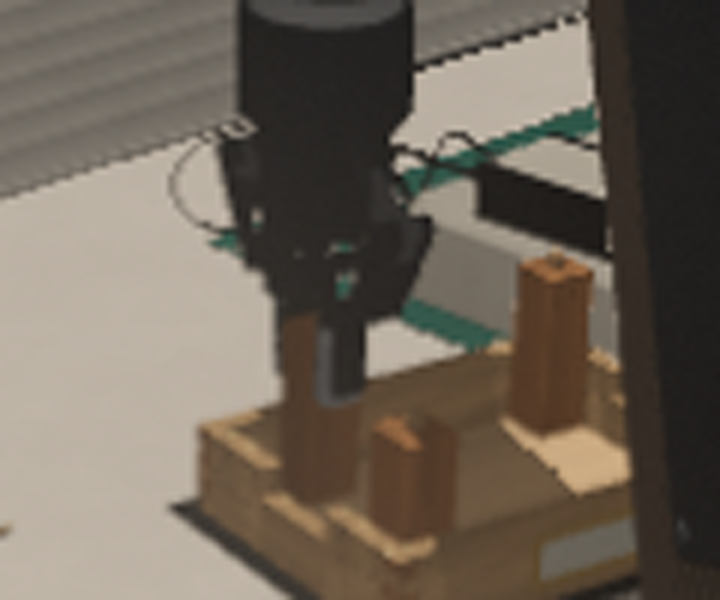

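Emit:
carry_out:
  commands:
    - {"delta_pos": [0, 0.0015, 0.0006], "delta_rot": [-0.012, 0, 0], "claw": 10}
    - {"delta_pos": [0, 0.0015, 0.0006], "delta_rot": [-0.012, 0, 0], "claw": 10}
    - {"delta_pos": [0, 0.0015, 0.0006], "delta_rot": [-0.012, 0, 0], "claw": 10}
    - {"delta_pos": [0, 0.0015, 0.0006], "delta_rot": [-0.012, 0, 0], "claw": 10}

```text
time: 7.22
eef_pos: [0.6083, -0.1657, 0.0738]
tcp_rot: [0.769, 0.64, -0.0, -0.001]
contact_force: [-7.0, 2.1, 8.7]
opening: 0.291
```

```bash
python3 -c "
from h import *
tr()"
```

```text
tcp tray mm [55.  51.6] 73.8
t 7.2167 pos [ 0.6083 -0.1657  0.0738] th 79.56 tilt [-0.13  0.09] Fw [-7.   2.1  8.7] Ftool [ 0.8 -7.3 -8.7] M [ 0.26  1.49 -0.06] open 0.291 q [-0.43  0.38  1.8   0.    0.96 -0.24]
```

Emit:
carry_out:
  commands:
    - {"delta_pos": [0.0015, 0.002, 0.0008], "delta_rot": [-0.007, 0, 0], "claw": 10}
    - {"delta_pos": [0.003, 0.002, 0.0008], "delta_rot": [-0.007, 0, 0], "claw": 10}
    - {"delta_pos": [0.0045, 0.002, 0.0008], "delta_rot": [-0.007, 0, 0], "claw": 10}
    - {"delta_pos": [0.006, 0.002, 0.0008], "delta_rot": [-0.007, 0, 0], "claw": 10}
    - {"delta_pos": [0.0075, 0.002, 0.0008], "delta_rot": [-0.007, 0, 0], "claw": 10}
    - {"delta_pos": [0.009, 0.002, 0.0008], "delta_rot": [-0.007, 0, 0], "claw": 10}

```text
time: 7.72
eef_pos: [0.6093, -0.1606, 0.0738]
tcp_rot: [0.768, 0.64, -0.003, 0.001]
contact_force: [-10.8, -8.0, 9.3]
opening: 0.29
```

```bash
python3 -c "
from h import *
tr()"
```

```text
tcp tray mm [55.  56.8] 73.8
t 7.7167 pos [ 0.6093 -0.1606  0.0738] th 79.65 tilt [-0.21 -0.31] Fw [-10.8  -8.    9.3] Ftool [-9.8 -9.2 -9.2] M [-1.55  2.05 -0.17] open 0.29 q [-0.42  0.38  1.8  -0.01  0.96 -0.23]
```

Emit:
carry_out:
  commands:
    - {"delta_pos": [0.001, 0.001, 0.0003], "delta_rot": [-0.006, 0.007, 0], "claw": 10}
    - {"delta_pos": [0.001, 0.001, 0.0003], "delta_rot": [-0.006, 0.007, 0], "claw": 10}
  force: 115

```text
time: 7.88
eef_pos: [0.6091, -0.1607, 0.0739]
tcp_rot: [0.768, 0.64, -0.0, -0.0]
contact_force: [-5.0, -1.0, 6.5]
opening: 0.288
```

```bash
python3 -c "
from h import *
tr()
p,d=ctrl.read_camera('scene');crop(p,255,120,325,190,8,'pics/s8.png')"
```

```text
tcp tray mm [54.9 56.6] 73.9
t 7.8833 pos [ 0.6091 -0.1607  0.0739] th 79.63 tilt [-0.04  0.01] Fw [-5.  -1.   6.5] Ftool [-1.8 -4.7 -6.5] M [-0.26  1.14 -0.1 ] open 0.288 q [-0.42  0.38  1.8  -0.    0.96 -0.24]
```

View pics/s8.png

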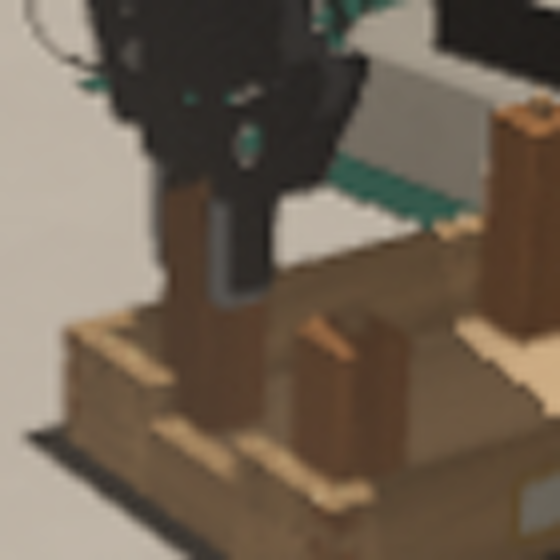

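```bash
python3 -c "
from h import *
p,d=ctrl.read_camera('scene');q=np.clip(255*(p/255.)**.6*1.1,0,255).astype(np.uint8);crop(q,262,135,312,180,14,'pics/s9.png')"
```

```text
(no output)
```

View pics/s9.png

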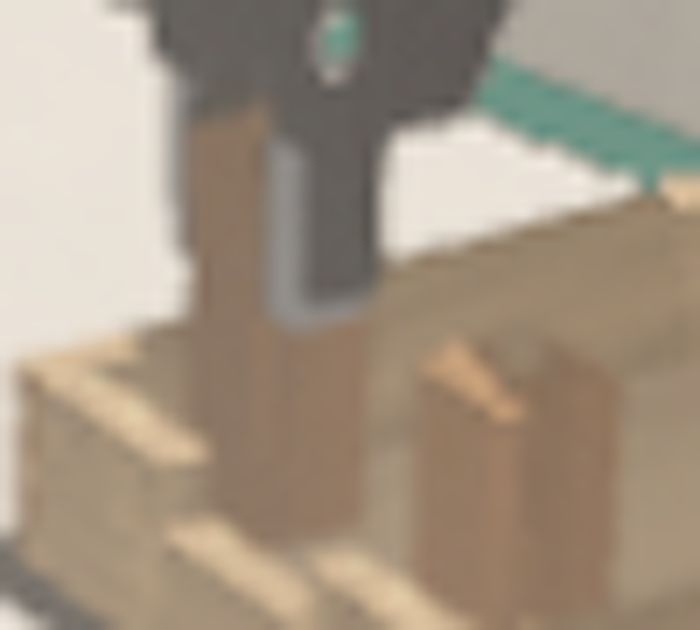

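Emit:
carry_out:
  commands:
    - {"delta_pos": [0.002, 0.0015, 0.0005], "delta_rot": [-0.004, 0.004, 0], "claw": 10}
    - {"delta_pos": [0.004, 0.0015, 0.0005], "delta_rot": [-0.004, 0.006, 0], "claw": 10}
    - {"delta_pos": [0.006, 0.0015, 0.0005], "delta_rot": [-0.004, 0.006, 0], "claw": 10}
    - {"delta_pos": [0.008, 0.0015, 0.0005], "delta_rot": [-0.004, 0.006, 0], "claw": 10}
    - {"delta_pos": [0.01, 0.0015, 0.0005], "delta_rot": [-0.004, 0.006, 0], "claw": 10}
    - {"delta_pos": [0.012, 0.0015, 0.0005], "delta_rot": [-0.004, 0.006, 0], "claw": 10}

```text
time: 8.48
eef_pos: [0.6109, -0.1518, 0.0739]
tcp_rot: [0.768, 0.641, -0.001, -0.001]
contact_force: [-9.1, -6.3, 6.9]
opening: 0.284
```

```bash
python3 -c "
from h import *
tr()"
```

```text
tcp tray mm [55.  65.7] 73.9
t 8.4833 pos [ 0.6109 -0.1518  0.0739] th 79.73 tilt [-0.12  0.01] Fw [-9.1 -6.3  6.9] Ftool [-7.9 -7.9 -6.9] M [-1.37  1.62 -0.11] open 0.284 q [-0.4   0.38  1.8  -0.    0.96 -0.22]
```

Emit:
carry_out:
  commands:
    - {"delta_pos": [0.004, 0.0015, 0.0006], "delta_rot": [-0.003, 0.007, 0.003], "claw": 10}
    - {"delta_pos": [0.006, 0.0015, 0.0006], "delta_rot": [-0.003, 0.007, 0.003], "claw": 10}
    - {"delta_pos": [0.008, 0.0015, 0.0006], "delta_rot": [-0.003, 0.007, 0.003], "claw": 10}
    - {"delta_pos": [0.01, 0.0015, 0.0006], "delta_rot": [-0.003, 0.007, 0.003], "claw": 10}
    - {"delta_pos": [0.01, 0.0015, 0.0006], "delta_rot": [-0.003, 0.007, 0.003], "claw": 10}

```text
time: 8.9
eef_pos: [0.6123, -0.1448, 0.0739]
tcp_rot: [0.768, 0.64, -0.001, -0.002]
contact_force: [-9.0, -5.9, 8.0]
opening: 0.286
```

```bash
python3 -c "
from h import *
tr()"
```

```text
tcp tray mm [55.1 72.8] 73.9
t 8.9 pos [ 0.6123 -0.1448  0.0739] th 79.64 tilt [-0.23  0.11] Fw [-9.  -5.9  8. ] Ftool [-7.4 -7.8 -8. ] M [-1.28  1.65 -0.12] open 0.286 q [-0.39  0.38  1.8   0.    0.96 -0.21]
```

Emit:
carry_out:
  commands:
    - {"delta_pos": [0.004, 0.0015, 0.0005], "delta_rot": [-0.006, 0.005, 0.002], "claw": 10}
    - {"delta_pos": [0.0055, 0.0015, 0.0005], "delta_rot": [-0.006, 0.005, 0.002], "claw": 10}
    - {"delta_pos": [0.007, 0.0015, 0.0005], "delta_rot": [-0.006, 0.005, 0.002], "claw": 10}
    - {"delta_pos": [0.007, 0.0015, 0.0005], "delta_rot": [-0.006, 0.005, 0.002], "claw": 10}

```text
time: 9.23
eef_pos: [0.6131, -0.1408, 0.0739]
tcp_rot: [0.768, 0.64, -0.001, -0.002]
contact_force: [-8.1, -5.1, 7.3]
opening: 0.285
```

```bash
python3 -c "
from h import *
tr()
p,d=ctrl.read_camera('scene');q=np.clip(255*(p/255.)**.6*1.1,0,255).astype(np.uint8);crop(q,255,130,310,180,12,'pics/s10.png')"
```

```text
tcp tray mm [55.1 76.9] 73.9
t 9.2333 pos [ 0.6131 -0.1408  0.0739] th 79.6 tilt [-0.21  0.07] Fw [-8.1 -5.1  7.3] Ftool [-6.5 -7.1 -7.3] M [-1.32  1.63 -0.13] open 0.285 q [-0.39  0.38  1.8  -0.    0.96 -0.21]
```

View pics/s10.png

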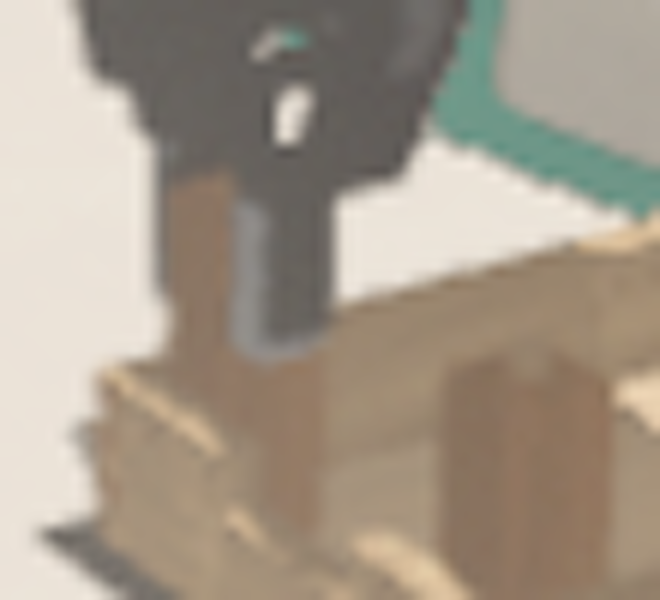

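Emit:
carry_out:
  commands:
    - {"delta_pos": [0.004, 0.0015, 0.0005], "delta_rot": [-0.006, 0.005, 0.002], "claw": 10}
    - {"delta_pos": [0.0055, 0.0015, 0.0005], "delta_rot": [-0.006, 0.005, 0.002], "claw": 10}
    - {"delta_pos": [0.006, 0.0015, 0.0005], "delta_rot": [-0.006, 0.005, 0.002], "claw": 10}
    - {"delta_pos": [0.006, 0.0015, 0.0005], "delta_rot": [-0.006, 0.005, 0.002], "claw": 10}

```text
time: 9.62
eef_pos: [0.6133, -0.1397, 0.074]
tcp_rot: [0.768, 0.64, -0.002, -0.0]
contact_force: [-10.5, -12.4, 8.1]
opening: 0.288
```

```bash
python3 -c "
from h import *
tr()"
```

```text
tcp tray mm [55.1 78. ] 74.0
t 9.6167 pos [ 0.6133 -0.1397  0.074 ] th 79.59 tilt [-0.24 -0.16] Fw [-10.5 -12.4   8.1] Ftool [-14.2  -8.1  -8. ] M [-2.13  1.94 -0.17] open 0.288 q [-0.38  0.38  1.8  -0.01  0.96 -0.2 ]
```

Emit:
carry_out:
  commands:
    - {"delta_pos": [0.005, 0.0025, 0.0007], "delta_rot": [-0.009, 0.012, 0.001], "claw": 10}
    - {"delta_pos": [0.005, 0.003, 0.0007], "delta_rot": [-0.009, 0.012, 0.001], "claw": 10}
    - {"delta_pos": [0.005, 0.003, 0.0007], "delta_rot": [-0.009, 0.012, 0.001], "claw": 10}
    - {"delta_pos": [0.005, 0.003, 0.0007], "delta_rot": [-0.009, 0.012, 0.001], "claw": 10}

```text
time: 9.95
eef_pos: [0.6133, -0.1397, 0.0739]
tcp_rot: [0.768, 0.64, -0.002, -0.002]
contact_force: [-15.4, -10.2, 11.4]
opening: 0.285
```

```bash
python3 -c "
from h import *
tr()
p,d=ctrl.read_camera('scene');q=np.clip(255*(p/255.)**.6*1.1,0,255).astype(np.uint8);crop(q,255,130,310,180,12,'pics/s11.png')"
```

```text
tcp tray mm [55.2 78. ] 73.9
t 9.95 pos [ 0.6133 -0.1397  0.0739] th 79.65 tilt [-0.29  0.02] Fw [-15.4 -10.2  11.4] Ftool [-12.9 -13.4 -11.3] M [-2.14  2.69 -0.25] open 0.285 q [-0.38  0.38  1.8  -0.    0.96 -0.2 ]
```

View pics/s11.png

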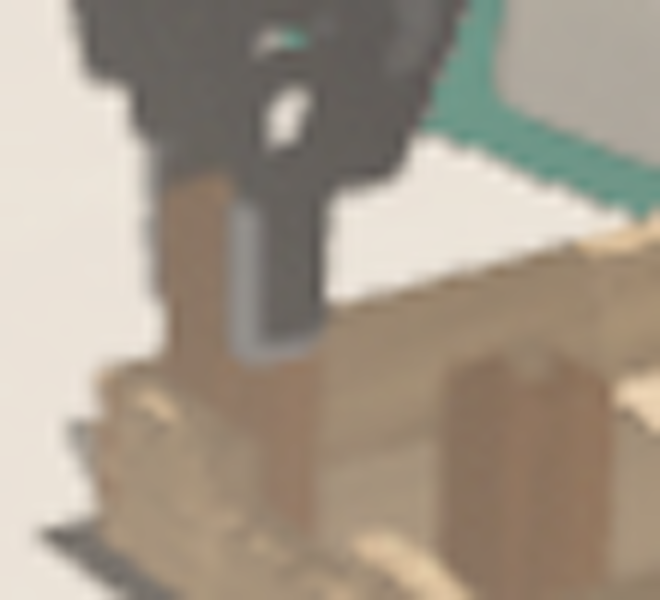

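Emit:
carry_out:
  commands:
    - {"delta_pos": [0.006, 0.0035, 0.0005], "delta_rot": [-0.012, 0.012, 0.002], "claw": 10}
    - {"delta_pos": [0.0075, 0.0035, 0.0005], "delta_rot": [-0.012, 0.013, 0.002], "claw": 10}
    - {"delta_pos": [0.0075, 0.0035, 0.0005], "delta_rot": [-0.012, 0.013, 0.002], "claw": 10}
    - {"delta_pos": [0.0075, 0.0035, 0.0005], "delta_rot": [-0.012, 0.013, 0.002], "claw": 10}
    - {"delta_pos": [0.0075, 0.0035, 0.0005], "delta_rot": [-0.012, 0.013, 0.002], "claw": 10}
    - {"delta_pos": [0.0075, 0.0035, 0.0005], "delta_rot": [-0.012, 0.013, 0.002], "claw": 10}

```text
time: 10.5
eef_pos: [0.6134, -0.1396, 0.0739]
tcp_rot: [0.768, 0.641, -0.002, -0.002]
contact_force: [-17.3, -16.5, 12.2]
opening: 0.286
```

```bash
python3 -c "
from h import *
tr()
p,d=ctrl.read_camera('top');crop(p,265,130,405,240,5,'pics/t12.png')
tr()"
```

```text
tcp tray mm [55.3 78.2] 73.9
t 10.5 pos [ 0.6134 -0.1396  0.0739] th 79.7 tilt [-0.3 -0. ] Fw [-17.3 -16.5  12.2] Ftool [-19.4 -14.1 -12.1] M [-3.17  3.32 -0.23] open 0.286 q [-0.38  0.38  1.8  -0.    0.96 -0.2 ]
tcp tray mm [55.3 78.2] 73.9
t 10.55 pos [ 0.6134 -0.1396  0.0739] th 79.7 tilt [-0.3 -0. ] Fw [-17.8 -16.4  10.7] Ftool [-19.4 -14.6 -10.6] M [-3.13  3.28 -0.32] open 0.287 q [-0.38  0.38  1.8  -0.    0.96 -0.2 ]
```

View pics/t12.png

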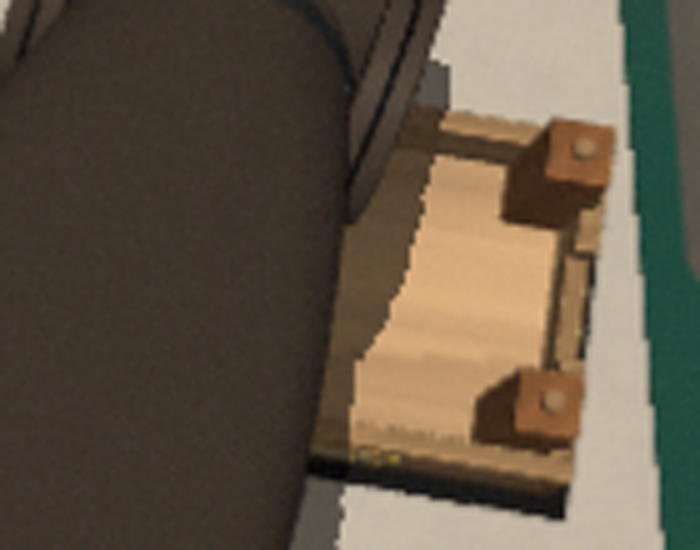

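Emit:
carry_out:
  commands:
    - {"delta_pos": [0.0075, 0.0035, 0.0006], "delta_rot": [-0.016, 0.016, 0.003], "claw": 10}
    - {"delta_pos": [0.0075, 0.0035, 0.0006], "delta_rot": [-0.021, 0.017, 0.003], "claw": 10}
    - {"delta_pos": [0.0075, 0.0035, 0.0006], "delta_rot": [-0.021, 0.017, 0.003], "claw": 10}
    - {"delta_pos": [0.0075, 0.0035, 0.0006], "delta_rot": [-0.021, 0.017, 0.003], "claw": 10}
    - {"delta_pos": [0.0075, 0.0035, 0.0006], "delta_rot": [-0.021, 0.017, 0.003], "claw": 10}
    - {"delta_pos": [0.0075, 0.0035, 0.0006], "delta_rot": [-0.021, 0.017, 0.003], "claw": 10}
    - {"delta_pos": [0.0075, 0.0035, 0.0006], "delta_rot": [-0.021, 0.017, 0.003], "claw": 10}
    - {"delta_pos": [0.0075, 0.0035, 0.0006], "delta_rot": [-0.021, 0.017, 0.003], "claw": 10}

```text
time: 11.22
eef_pos: [0.6132, -0.1396, 0.0739]
tcp_rot: [0.768, 0.641, 0.002, 0.0]
contact_force: [-18.8, -17.3, 11.6]
opening: 0.29
```

```bash
python3 -c "
from h import *
tr()
p,d=ctrl.read_camera('scene');q=np.clip(255*(p/255.)**.6*1.1,0,255).astype(np.uint8);crop(q,255,130,305,175,14,'pics/s13.png');crop(q,180,60,420,280,3,'pics/s13b.png')
tr()"
```

```text
tcp tray mm [55.1 78.1] 73.9
t 11.2167 pos [ 0.6132 -0.1396  0.0739] th 79.73 tilt [0.17 0.09] Fw [-18.8 -17.3  11.6] Ftool [-20.3 -15.3 -11.7] M [-3.36  3.67 -0.26] open 0.29 q [-0.39  0.38  1.81  0.    0.96 -0.21]
tcp tray mm [55.  78.1] 73.9
t 11.2667 pos [ 0.6132 -0.1396  0.0739] th 79.72 tilt [0.17 0.09] Fw [-19.4 -17.2  12.8] Ftool [-20.4 -15.9 -12.9] M [-3.36  3.65 -0.28] open 0.284 q [-0.39  0.38  1.81  0.    0.96 -0.21]
```

View pics/s13.png

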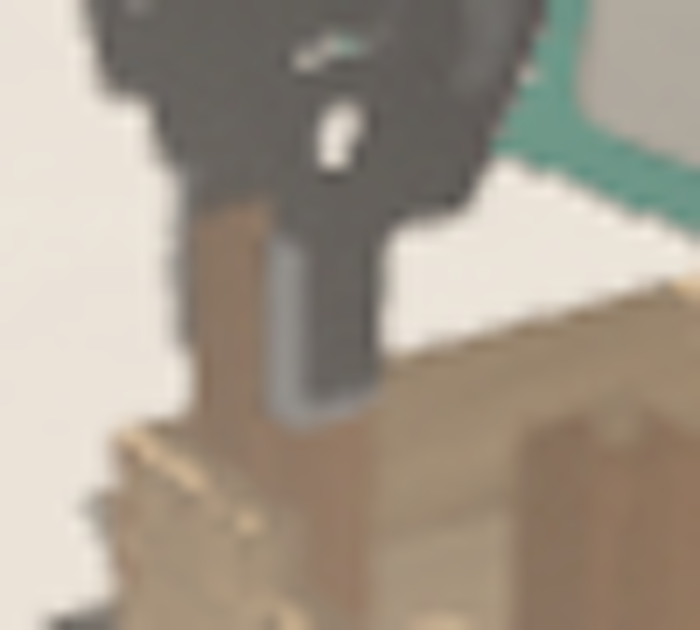

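View pics/s13b.png

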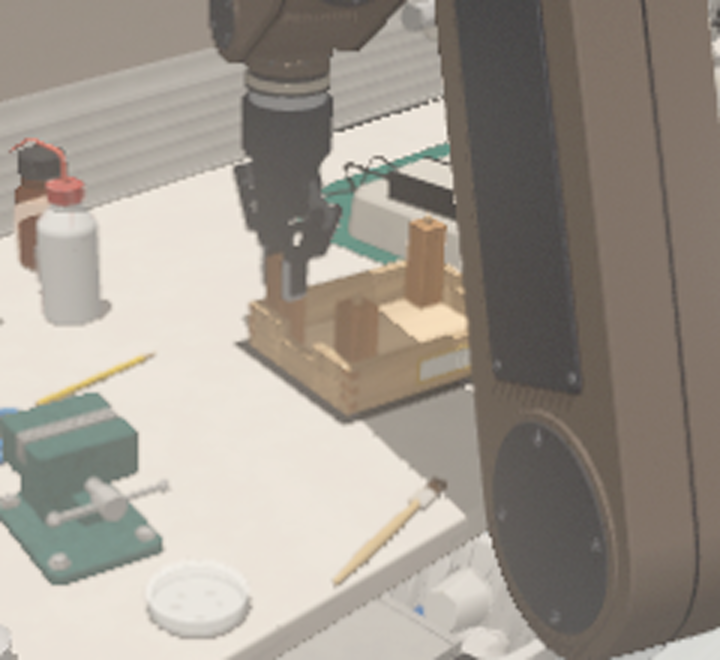

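```bash
python3 -c "
from h import *
print(ctrl.sign_off()); tr()"
```

```text
the job is handed in; nothing more can be done
None
the job is handed in; nothing more can be done
```

The loose post is standing in the empty back-left corner, still in the gripper and pressed against both walls. I handed the job in at about 11.3 s.

**What I did:** I gripped the upper part of the post and set it on the tray floor. I pressed it against the back wall at about 7 N, roughly 26 mm short of home by the arm's readings. I then slid it along that wall until the left wall stopped it. The grip was raised from 80 N to 115 N during the slide.

**Last checks:**
- **Force:** the tool reads about 20 N towards the left wall, 15 N towards the back wall and 12 N down. The wall forces include friction, so the net pressure on the walls is lower.
- **Position:** the TCP stayed within about 0.2 mm when I pushed harder, and its height stayed at the floor-contact value.
- **Squareness:** tool tilt is within 0.2° and its yaw is within about 0.3° of the tray's measured yaw.
- **Surroundings:** the tray had not shifted in the last top view, and the brush, pencil and dish lie where they were in the last scene view.

**What disagreed or could not be checked:**
- **Camera disagreement:** the two cameras differed by up to about 5 mm, and contact came about 3 mm past the camera estimate at the back wall and 1 mm past it at the left. I went by contact there.
- **Foot hidden:** at the end the arm hides the corner from the top camera and the walls hide the foot from the scene camera. That the post is fully home and square rests on the force and pose readings and the visible upper part.

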